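# Close the peg box and hold it up level

### The arm

A 6-joint arm with a two-finger parallel gripper is mounted at the origin on a cart in front of the work surface, level with it; the furniture and walls round the work are solid. World frame = base frame: x ahead of the robot, y to its left, z up, the work surface at z = 0. Lengths are in m, angles in degrees, forces in N, time in s.
With the tool pointing down it reaches from about 0.35 to 0.875 m from the base axis. Payload 4.2 kg.
Tool frame: the origin (TCP) lies on the front face of the gripper's body, between the roots of the fingers; the fingertips stand 70 mm ahead of it and the grasp point (between the pads) lies 51 mm ahead of it; z points along the fingers, y is the line along which they close (so a half turn about z gives the same grasp; the last joint's range is limited). The gripper opens to 87 mm and grips with 3 to 60 N. Pads are 19 mm wide; open, the fingers measure 117 mm over their backs; the gripper's body (75 mm by 190 mm) begins 51 mm behind the grasp point.
Start: joints at [-56.803, 22.042, 0.453, 0, -68.411, -14.817], TCP at [0.197, -0.593, 0.292] pointing down, gripper open.
Joint ranges: [-179.83, 179.83], [-69.29, 118.12], [-61.27, 80.66], [-181.25, 117.63], [-171.15, -9.14], [-177.46, 177.46]. Speed limits (degrees/s): [159.86, 159.86, 180, 180, 180, 180].

### API

Orientations are given as a 3x3 rotation matrix whose columns are the frame's x, y, z axes.
In Python, from station import r gives the robot as it stands.
- The arm moves only by the shell command python3 -m pendant 'ROWS' [OPENING]. ROWS is JSON, a list of rows, each a list of 2 entries, a list of its own where there are three numbers: the shift along the tool's x, y, z in mm, then the turn, a rotation vector about the tool's x, y, z in rad. A call has 1 to 10 rows; each row is the pose to reach, as a shift and turn from the pose commanded when the call began, along the tool's axes at that moment; what a row does not reach only later rows make up. A row lasts 1/10 s, in which the tool goes at most 50 mm and 8.59 degrees, less where a joint would pass 70% of its speed; a pose out of reach is approached as far as the arm can. A call with a gripper value outside its range is refused whole. OPENING is the opening, from 0 (shut) to 1 (fully open), set as the call begins (- or left out, the last holds). The fingers move at their own pace and stop on an object; the grip force is fixed at half the most. Time passes only in rows, so rows that repeat a pose let the fingers close. It gives the time, the measured TCP pose, the force, the opening and the grip force at its end, in the units of the state.
- r.sense(): the state, without advancing time (a new reading comes with each control period).
- r.capture(name): name is "scene" or "top" or "wrist"; returns a dict with "frame" (480x640x3 uint8, red, green, blue), "vertical_fov" (degrees; the focal length in pixels is half the picture's height over the tangent of half this angle, whatever the lens; pixels are square), "cx", "cy" (the principal point, pixels), "rvec" (rotation vector, rad) and "tvec" (3), from world to camera coordinates, as OpenCV has them. Camera axes: x right, y down, z forward; pixel columns grow to the right and rows downward; lengths in m; the calibration is good to about 2 mm. A picture is of the moment at which its call begins. There is no depth.
- r.finish_job(): hands the job in; it is judged then, once.
The state is a dict: "time_s": time; "joints": joint angles; "joint_velocities": joint speeds; "effort": joint torques, N m; "tcp_pos": TCP position; "ee_rot": TCP orientation; "wrist_force": force on the tool from outside, world axes, zero at the start; "moment": the same for the moment, N m; "gripper_width": opening from 0.0 (shut) to 1.0 (fully open); "gripper_force": force on a finger pad.
Only numpy, scipy, OpenCV 4.12 (cv2) and the standard library are available. Lean on these libraries where they do the work, as an engineer would, in place of code of your own. Each camera call takes 0.05 s, during which the arm holds its last target. There are 200 camera calls.

### The job

Put the wooden lid on the white ceramic box so that it sits fully home all round, and let go of it while the box still stands on the worktop. Then grip the closed box by its sides, lift it so that its underside is about 15 cm above the worktop, and finish holding it there, level and still, with the lid on: do not put it down or let go. Leave the spice jar, the mug and the kitchen timer where they stand.

Things in the scene. Friction and masses are not known exactly. Their poses are not given: they have to be found in the camera images.
- box: Open-topped rectangular white ceramic box with two pink pegs lying in it, 60 (its x) x 110 (its y) x 85 mm high, walls 5 mm, opening 50 x 100 mm. Loose, 0.2 to 0.45 kg, stands upright on the worktop, its long side roughly across the robot's view. Origin: centre of its underside; z up.
- lid_seat (a point): Point on the box where the lid's origin lies when the lid is fully home: on the box's vertical centre line, 75 mm above its underside (10 mm below the rim). Axes as the box's. With the lid on, the grip's top is 113 mm above the box's underside and the box's sides below the rim stay free to grip across the 60 mm width.
- lid: Loose wooden lid, 90 g, right way up on the worktop, 38 mm high. From below: plug 10 mm high (44 x 94 mm, lower half 40 x 90), 3 mm play each side in the box; plate 56 (x) x 106 (y) x 8 mm that rests on the rim; central bar grip 16 (x) x 50 (y) x 20 mm high. Origin: centre of the plug's underside; z up. Fits either way round, its long side along the box's.
- spice_jar: Bystander: spice jar with red cap, 45 mm across, 106 mm high. Origin: centre of its underside.
- mug: Bystander: orange mug, 81 x 113 x 101 mm with handle. Origin: on its underside.
- timer: Bystander: cream egg-shaped kitchen timer, 66 mm across, 65 mm high. Origin: centre of its underside.
Not all that is in view belongs to the job. Leave any green look-alike of the lid alone.

How it is judged (in metres and radians):
On the way:
1. the lid sits fully home on the box, let go, while the box stands on the worktop (horizontal distance between lid and lid_seat below 0.005 m and z of lid in the frame of lid_seat between -0.004 and 0.004 m and angle between the z axis of lid and the z axis of box, either way round below 0.08 rad and angle between the y axis of lid and the y axis of box, either way round below 0.12 rad and height (world z) of box below 0.01 m and angle between box's own z axis and vertical below 0.05 rad and contact force between the fingers and lid below 0.1 N), for 0.3 s.
At the end, for the whole second after the job is handed in: The fingers hold the box by its sides (over 2 N), underside 110 to 200 mm up, tilt under 0.10 rad, under 30 mm/s and 0.15 rad/s, touching no bystander; lid within 5 mm sideways and 4 mm in height of home, within 0.08 rad of flat and 0.12 rad of the box's direction (horizontal distance between lid and lid_seat below 0.005 m and z of lid in the frame of lid_seat between -0.004 and 0.004 m and angle between the z axis of lid and the z axis of box, either way round below 0.08 rad and angle between the y axis of lid and the y axis of box, either way round below 0.12 rad and height (world z) of box between 0.11 and 0.2 m and angle between box's own z axis and vertical below 0.1 rad and contact force between the fingers and box above 2 N and linear speed of box below 0.03 m/s and angular speed of box below 0.15 rad/s and contact force between box and spice_jar below 0.1 N and contact force between box and mug below 0.1 N and contact force between box and timer below 0.1 N); the arm keeps its last pose, push and grip.
It fails at once if the spice jar is moved by more than 30 mm or tipped (distance of spice_jar from where it was at the start of the episode above 0.03 m or angle between spice_jar's own z axis and vertical above 0.35 rad).
It fails at once if the mug is moved by more than 30 mm or tipped (distance of mug from where it was at the start of the episode above 0.03 m or angle between mug's own z axis and vertical above 0.35 rad).
It fails at once if the kitchen timer is moved by more than 30 mm or tipped (distance of timer from where it was at the start of the episode above 0.03 m or angle between timer's own z axis and vertical above 0.35 rad).
It also fails if it takes over 54 s, if anything falls off the work surface, if the arm or the gripper's body presses on something with over 40 N, if the wrist force passes 120 N, or if a joint passes its speed limit or range.

## Working session

There is one attempt and no reset: what is moved stays moved. The work goes in short steps, Python scripts to look and compute and a shell command to move; the robot and the scene stay as the last step left them, time stands still between calls to the robot, and variables do not carry over. Pictures are saved under pics/ and viewed, at most 10 in all, crops included, and the job is handed in when it is done.

```bash
mkdir -p pics; cat > h.py <<'E'
import numpy as np, cv2
from station import r
def cap(n,f=None):
    c=r.capture(n)
    if f: cv2.imwrite('pics/'+f,cv2.cvtColor(c['frame'],cv2.COLOR_RGB2BGR))
    h=c['frame'].shape[0]; F=h/2/np.tan(np.radians(c['vertical_fov'])/2)
    c['K']=np.array([[F,0,c['cx']],[0,F,c['cy']],[0,0,1]]); c['R']=cv2.Rodrigues(np.array(c['rvec'],float))[0]; c['t']=np.array(c['tvec'],float).ravel()
    return c
def ray(c,uv,z):
    d=c['R'].T@np.linalg.inv(c['K'])@np.array([uv[0],uv[1],1.]); o=-c['R'].T@c['t']
    return o+d*(z-o[2])/d[2]
def proj(c,p): 
    q=c['K']@(c['R']@np.array(p)+c['t']); return q[:2]/q[2]
E
python3 - <<'E'
from h import *
for n in ('scene','top'):
    c=cap(n,n+'1.png'); print(n,-c['R'].T@c['t'],c['K'][0,0])
s=r.sense(); print(s)
E
```

```text
scene [0.12079543 0.51782248 0.7713926 ] 444.3647614270735
top [ 0.39156683 -0.00914227  0.9556109 ] 463.5119802488745
{'time_s': 0.1, 'joints': array([-5.68032946e+01,  2.20862458e+01,  3.89538224e-01, -2.65454253e-02,
       -6.84119232e+01, -1.48170016e+01]), 'joint_velocities': array([ 0.13730786, -0.04784209,  0.27223494, -0.03468224, -0.08165432,
       -0.01943828]), 'effort': array([-3.46742854e-04, -3.91689169e+01,  1.87934983e+01,  4.23196524e+00,
        1.34269174e-02, -7.46459227e-05]), 'tcp_pos': array([ 0.19697925, -0.5927314 ,  0.29128002]), 'ee_rot': array([[-9.49041608e-01, -3.15150072e-01, -6.77551376e-04],
       [-3.15150793e-01,  9.49039860e-01,  1.82237487e-03],
       [ 6.87016898e-05,  1.94304043e-03, -9.99998110e-01]]), 'wrist_force': array([-0.58920637,  0.53864645, -0.84884888]), 'moment': array([-0.01008524,  0.03346498, -0.01058751]), 'gripper_force': 0.0, 'gripper_width': 1.0004267407102234}
```

View pics/scene1.png

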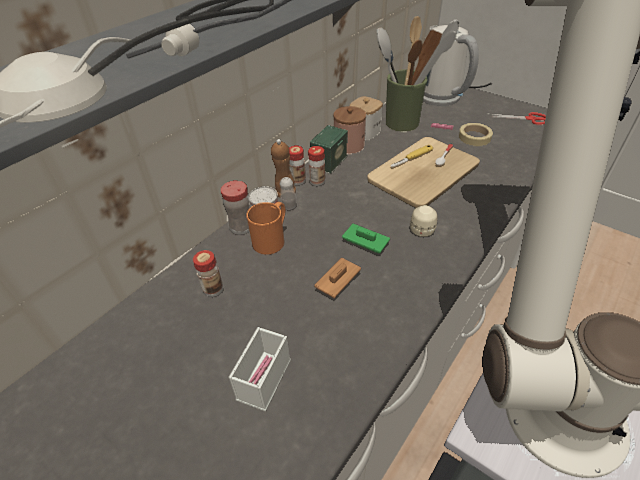

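View pics/top1.png

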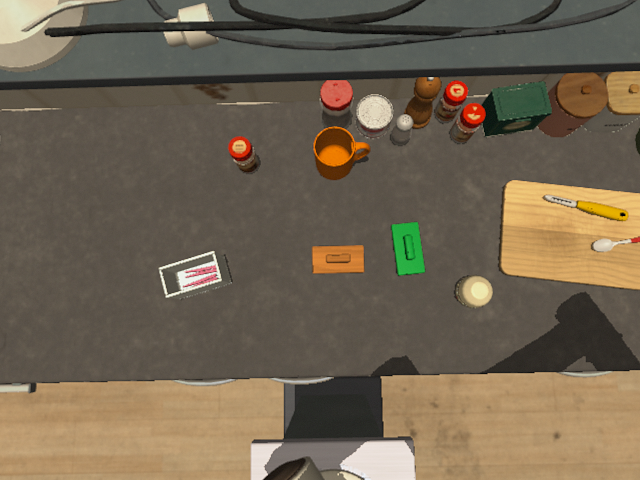

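The scene view shows the wooden lid at (338,279), the green look-alike at (366,238) and the box at (260,368). In the top view the candidates are the wooden lid (338,259), the green look-alike (408,248) and the wooden board (575,232). I choose the brown one at (338,259). Bystanders in the top view: jar (242,153), mug (335,152), timer (475,291).

```bash
cat >> h.py <<'E'
def blob(mask,uv):
    n,l,s,ce=cv2.connectedComponentsWithStats(mask.astype(np.uint8))
    ids=[i for i in range(1,n) if s[i,4]>30]
    i=min(ids,key=lambda i:np.hypot(*(ce[i]-uv)))
    cs,_=cv2.findContours((l==i).astype(np.uint8),cv2.RETR_EXTERNAL,cv2.CHAIN_APPROX_NONE)
    return max(cs,key=len)[:,0].astype(float)
def rect(c,mask,uv,z):
    k=blob(mask,uv); P=np.array([ray(c,p,z)[:2] for p in k])
    (x,y),(w,h),a=cv2.minAreaRect((P*1000).astype(np.float32))
    b=cv2.boxPoints(((x,y),(w,h),a)); e=b[1]-b[0]; f=b[2]-b[1]; L=e if np.hypot(*e)>np.hypot(*f) else f
    ang=np.degrees(np.arctan2(L[1],L[0]))%180
    return (round(x,1),round(y,1)),(round(w,1),round(h,1)),'long axis deg',round(ang,1)
def hsv(c): return cv2.cvtColor(c['frame'],cv2.COLOR_RGB2HSV).astype(int)
E
python3 - <<'E'
from h import *
out=[]
for n,lu,bu in (('top',(338,259),(194,274)),('scene',(338,279),(260,368))):
    c=cap(n); H=hsv(c)
    m=(H[...,0]>3)&(H[...,0]<20)&(H[...,1]>110)&(H[...,2]>60)
    print(n,'lid',rect(c,m,lu,.014))
    w=(H[...,1]<40)&(H[...,2]>150)
    if n=='top':
        print('box',rect(c,w,bu,.085)); 
        for u in ((242,148),): print('jar cap',ray(c,u,.106))
        print('mug',ray(c,(335,140),.1),'timer',ray(c,(475,291),.05))
        crop=c['frame'][200:340,140:440]; cv2.imwrite('pics/c.png',cv2.cvtColor(cv2.resize(crop,None,fx=2.6,fy=2.6),cv2.COLOR_RGB2BGR))
E
```

```text
top lid ((504.2, -22.3), (56.9, 106.0), 'long axis deg', np.float32(90.4))
box ((474.8, 259.0), (60.4, 109.5), 'long axis deg', np.float32(105.9))
jar cap [0.71301094 0.15705733 0.106     ]
mug [ 0.7260529  -0.02262989  0.1       ] timer [ 0.43074069 -0.28527028  0.05      ]
scene lid ((503.6, -22.0), (108.2, 56.4), 'long axis deg', np.float32(89.5))
```

View pics/c.png

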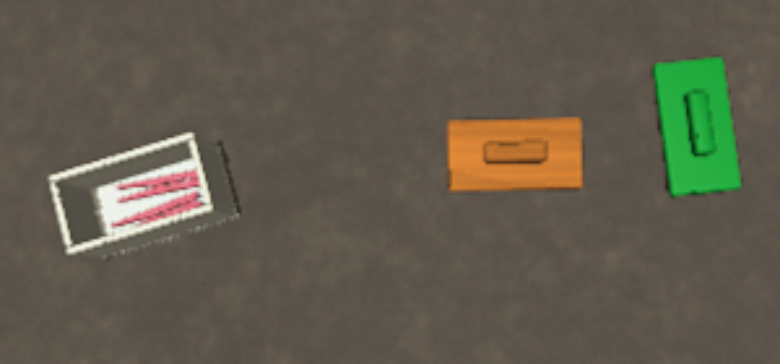

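The crop confirms it: the brown lid is right way up with its bar grip along world y, the green one is a decoy, and the box is open with its pegs inside. The measured sizes match (57x106 and 60x110).

```bash
cat >> h.py <<'E'
from scipy.spatial.transform import Rotation as Ro
def go(x,y,z,yaw):
    s=r.sense(); R=np.array(s['ee_rot']); a=np.radians(yaw); Y=np.array([np.cos(a),np.sin(a),0]); Z=np.array([0,0,-1.])
    T=np.column_stack([np.cross(Y,Z),Y,Z])
    print('t',s['time_s'],'shift',(R.T@(np.array([x,y,z])-s['tcp_pos'])*1000).round(1),'rot',Ro.from_matrix(R.T@T).as_rotvec().round(4),'F',np.round(s['wrist_force'],1),'w',s['gripper_width'],s['gripper_force'])
E
python3 -c "
from h import *
go(.504,-.022,.22,180)"
```

```text
t 0.2 shift [-471.3  444.9   72.1] rot [ 1.20e-03  8.00e-04 -1.25e+00] F [ 0.2  0.1 -0.8] w 0.9970198326328042 0.0
```

```bash
G='[[-471,445,72],[0.001,0.001,-1.25]]'; python3 -m pendant '[[[-471,445,72],[0.001,0.001,-1.25]],[[-471,445,72],[0.001,0.001,-1.25]],[[-471,445,72],[0.001,0.001,-1.25]],[[-471,445,72],[0.001,0.001,-1.25]],[[-471,445,72],[0.001,0.001,-1.25]],[[-471,445,72],[0.001,0.001,-1.25]],[[-471,445,72],[0.001,0.001,-1.25]],[[-471,445,72],[0.001,0.001,-1.25]],[[-471,445,72],[0.001,0.001,-1.25]],[[-471,445,72],[0.001,0.001,-1.25]]]' 1
python3 -c "
from h import *
go(.504,-.022,.22,180)"
```

```text
time_s: 1.2
tcp_pos: [0.4328, -0.1533, 0.2371]
ee_rot: [[0.001, -1.0, 0.001], [-1.0, -0.001, -0.001], [0.001, -0.001, -1.0]]
wrist_force: [0.9, -0.7, -0.5]
gripper_width: 1.0
gripper_force: 0.0
t 1.2 shift [-131.3  -71.4   17. ] rot [-0.001  -0.0014  0.0012] F [ 0.9 -0.7 -0.5] w 0.9999087482665897 0.0
```

```bash
python3 -m pendant '[[[-131,-71,17],[0,0,0]],[[-131,-71,17],[0,0,0]],[[-131,-71,17],[0,0,0]],[[-131,-71,17],[0,0,0]],[[-131,-71,17],[0,0,0]],[[-131,-71,17],[0,0,0]]]' >/dev/null
python3 - <<'E'
from h import *
c=cap('wrist','w1.png'); H=hsv(c)
m=(H[...,0]>3)&(H[...,0]<20)&(H[...,1]>110)&(H[...,2]>60)
u=proj(c,(.504,-.022,.018)); print(u, rect(c,m,u,.017))
go(.504,-.022,.12,180)
E
```

```text
[316.25360508 234.17646954] ((503.9, -21.7), (105.0, 55.9), 'long axis deg', np.float32(89.8))
t 1.85 shift [-3.3 -1.3 99.9] rot [ 0.0002 -0.0014 -0.0012] F [-0.7 -0.2  0.2] w 1.0000462229811906 0.0
```

View pics/w1.png

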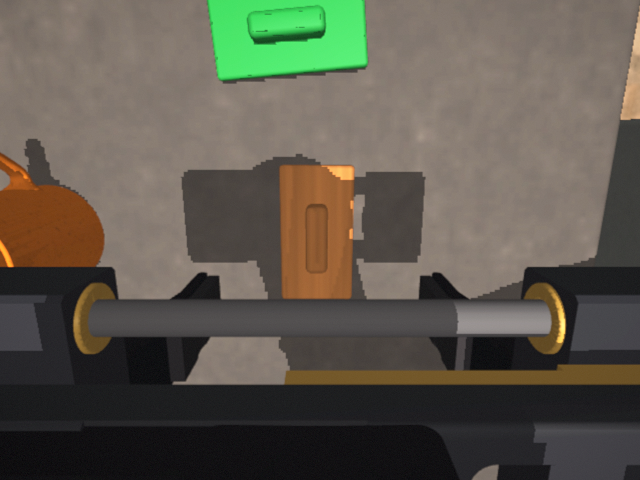

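The wrist view shows the lid at (317,232) centred between the open fingers, with the green decoy at (288,35) out of the way. The wrist measurement agrees with the top view to within 1 mm, so I descend.

```bash
python3 -m pendant '[[[-3,-1,40],[0,-0.001,-0.001]],[[-3,-1,80],[0,-0.001,-0.001]],[[-3,-1,110],[0,-0.001,-0.001]],[[-3,-1,120],[0,-0.001,-0.001]],[[-3,-1,120],[0,-0.001,-0.001]],[[-3,-1,120],[0,-0.001,-0.001]],[[-3,-1,120],[0,-0.001,-0.001]]]' >/dev/null
python3 -c "
from h import *
go(.504,-.022,.092,180)"
```

```text
t 2.55 shift [0.5 1.4 9.6] rot [-0.004   0.0005  0.0009] F [0.6 0.5 0.5] w 1.0027437424468528 0.0
```

```bash
python3 -m pendant '[[[0,0,5],[0,0,0]],[[0,0,9],[0,0,0]],[[0,0,9],[0,0,0]],[[0,0,9],[0,0,0]]]' >/dev/null
python3 -m pendant '[[[0,0,0],[0,0,0]],[[0,0,0],[0,0,0]],[[0,0,0],[0,0,0]],[[0,0,0],[0,0,0]],[[0,0,0],[0,0,0]],[[0,0,0],[0,0,0]],[[0,0,0],[0,0,0]],[[0,0,0],[0,0,0]],[[0,0,0],[0,0,0]],[[0,0,0],[0,0,0]]]' 0
python3 -c "
from h import *
go(.504,-.022,.24,180)"
```

```text
time_s: 3.95
tcp_pos: [0.5044, -0.0215, 0.0909]
ee_rot: [[0.001, -1.0, 0.001], [-1.0, -0.001, -0.0], [0.0, -0.001, -1.0]]
wrist_force: [-0.2, 0.6, -0.4]
gripper_width: 0.181
gripper_force: 30.0
t 3.95 shift [   0.5    0.3 -149.1] rot [-0.0005 -0.0003  0.001 ] F [-0.2  0.6 -0.4] w 0.18079766851598594 30.0087708234787
```

```bash
python3 -m pendant '[[[0,0,-15],[0,0,0]],[[0,0,-50],[0,0,0]],[[0,0,-90],[0,0,0]],[[0,0,-130],[0,0,0]],[[0,0,-149],[0,0,0]],[[0,0,-149],[0,0,0]],[[0,0,-149],[0,0,0]],[[0,0,-149],[0,0,0]]]'
python3 -c "
from h import *
go(.475,.259,.24,195.9)"
```

```text
time_s: 4.75
tcp_pos: [0.5033, -0.0216, 0.2381]
ee_rot: [[0.001, -1.0, -0.003], [-1.0, -0.001, -0.001], [0.001, 0.003, -1.0]]
wrist_force: [-0.2, -0.2, -0.8]
gripper_width: 0.179
gripper_force: 30.0
t 4.75 shift [-280.6   28.1   -2. ] rot [ 0.0036 -0.0003 -0.2768] F [-0.2 -0.2 -0.8] w 0.17917871788789497 29.999006688594818
```

```bash
python3 -m pendant '[[[-30,3,-2],[0.002,0,-0.03]],[[-70,7,-2],[0.003,0,-0.07]],[[-110,11,-2],[0.003,0,-0.11]],[[-150,15,-2],[0.003,0,-0.15]],[[-190,19,-2],[0.003,0,-0.19]],[[-230,23,-2],[0.003,0,-0.23]],[[-265,26,-2],[0.003,0,-0.26]],[[-281,28,-2],[0.003,0,-0.277]],[[-281,28,-2],[0.003,0,-0.277]],[[-281,28,-2],[0.003,0,-0.277]]]' >/dev/null
python3 -m pendant '[[[0,0,0],[0,0,0]],[[0,0,0],[0,0,0]],[[0,0,0],[0,0,0]]]' >/dev/null
python3 - <<'E'
from h import *
go(.475,.259,.24,195.9)
w=cap('wrist','w2.png')
for n in ('top','scene'):
    c=cap(n,n+'2.png'); H=hsv(c)
    m=(H[...,0]>3)&(H[...,0]<20)&(H[...,1]>110)&(H[...,2]>60)
    z=.24-.091+.014
    try: print(n,rect(c,m,proj(c,(.475,.259,z)),z))
    except Exception as e: print(n,e)
E
```

```text
t 6.05 shift [-0.7  1.   1.9] rot [-0.0031 -0.0008 -0.0009] F [ 0.3 -0.3 -0.9] w 0.18194817528393564 29.999234676361084
top ((484.6, 229.7), (57.2, 46.0), 'long axis deg', np.float32(16.1))
scene ((464.7, 271.2), (39.8, 74.5), 'long axis deg', np.float32(105.2))
```

View pics/w2.png

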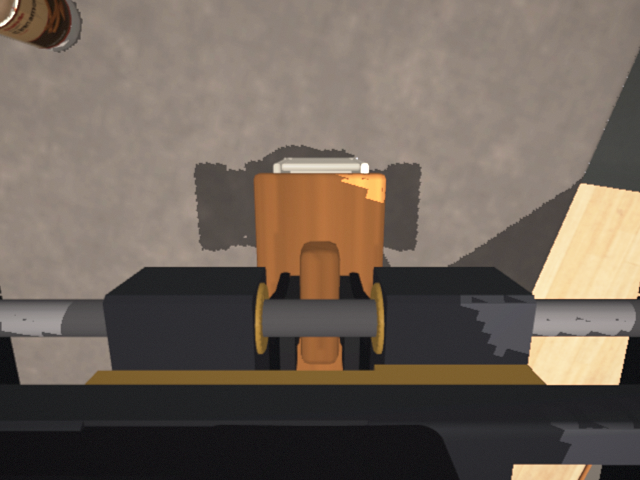

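View pics/scene2.png

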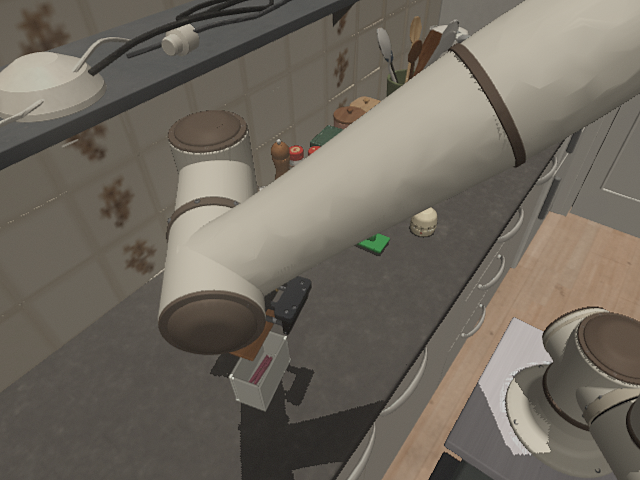

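The scene view shows the lid held level over the box, which stands undisturbed at (262,365). In the wrist view the lid's front edge is at row 174, columns 256–386, and the box's rim beyond it is at row 157, columns 275–367; both are centred at column 321.

```bash
python3 - <<'E'
from h import *
a=np.radians(105.9); ax=np.array([np.cos(a),np.sin(a)])   # box long axis (+y-ish)
px=np.array([np.sin(a),-np.cos(a)])
for k in range(2):
    c=cap('wrist'); H=hsv(c); S=r.sense()
    zt=S['tcp_pos'][2]-.073
    m=(H[...,0]>3)&(H[...,0]<20)&(H[...,1]>110)&(H[...,2]>60)
    K=blob(m,(320,220)); lc=[(u,np.min(K[K[:,0]==u][:,1])) for u in range(270,371,10)]
    L=np.array([ray(c,u,zt)[:2] for u in lc])
    yl=200; cols=K[abs(K[:,1]-yl)<1][:,0]; E1=ray(c,(cols.min(),yl),zt)[:2];E2=ray(c,(cols.max()+1,yl),zt)[:2]
    w=(H[...,1]<50)&(H[...,2]>165); w[:145]=0;w[175:]=0;w[:,:265]=0;w[:,380:]=0
    ys,xs=np.nonzero(w); B=np.array([ray(c,(u,np.min(ys[xs==u])),.085)[:2] for u in range(285,356,10)])
    yb=165; bc=xs[ys==yb]; F1=ray(c,(bc.min(),yb),.085)[:2];F2=ray(c,(bc.max()+1,yb),.085)[:2]
    print('rows',np.median([u[1] for u in lc]),ys.min(),'cols',cols.min(),cols.max(),bc.min(),bc.max(),'widths',np.hypot(*(E1-E2)),np.hypot(*(F1-F2)))
    lid=(np.median(L@ax)+.053, (E1+E2)@px/2); box=(np.median(B@ax)+.055,(F1+F2)@px/2)
    t=S['tcp_pos'][:2]; print('along,across lid',lid,'box',box,'tcp',t@ax,t@px,'top-box',np.array([.4748,.259])@ax,np.array([.4748,.259])@px)
    print('lid yaw',np.degrees(np.arctan2(*np.polyfit(L@px,L@ax,1)[:1],1)),'box yaw',np.degrees(np.arctan2(*np.polyfit(B@px,B@ax,1)[:1],1)))
E
```

```text
rows 173.0 156 cols 254.0 385.0 274 369 widths 0.05576417809328292 0.059799655914796045
along,across lid (np.float64(0.11882615675713623), np.float64(0.5279552099231268)) box (np.float64(0.12041241084696569), np.float64(0.5268212295833682)) tcp 0.11887583196109111 0.5288836423861438 top-box 0.11901516213807882 0.5275902114153056
lid yaw 0.2935842665897463 box yaw 0.4426452676117318
rows 174.0 156 cols 254.0 385.0 274 369 widths 0.05576138092784666 0.05979531412407168
along,across lid (np.float64(0.11935543088614742), np.float64(0.5279701013929321)) box (np.float64(0.11992747762530628), np.float64(0.5268370136733334)) tcp 0.11896210799822576 0.5288852074782762 top-box 0.11901516213807882 0.5275902114153056
lid yaw 0.2017905101309645 box yaw 0.4543224407617018
```

```bash
python3 -m pendant '[[[-1,1,20],[0,0,0]],[[-1,1,40],[0,0,0]],[[-1,1,50],[0,0,0]],[[-1,1,54],[0,0,0]],[[-1,1,54],[0,0,0]],[[-1,1,54],[0,0,0]],[[-1,1,54],[0,0,0]]]'
python3 -c "
from h import *
go(.4748,.259,.166,195.9)"
```

```text
time_s: 7.0
tcp_pos: [0.4753, 0.2605, 0.1887]
ee_rot: [[0.275, -0.962, 0.005], [-0.962, -0.275, 0.001], [0.0, -0.005, -1.0]]
wrist_force: [0.3, 0.1, -0.4]
gripper_width: 0.179
gripper_force: 30.0
t 7.0 shift [ 1.3  1.  22.7] rot [-0.0048 -0.      0.0006] F [ 0.3  0.1 -0.4] w 0.17945056003390383 29.998983442783356
```

```bash
python3 -m pendant '[[[0,0,6],[0,0,0]],[[0,0,12],[0,0,0]],[[0,0,15],[0,0,0]],[[0,0,17],[0,0,0]],[[0,0,17],[0,0,0]],[[0,0,17],[0,0,0]]]'
python3 -m pendant '[[[0,0,1],[0,0,0]],[[0,0,2],[0,0,0]],[[0,0,3],[0,0,0]],[[0,0,3],[0,0,0]],[[0,0,3],[0,0,0]]]'
```

```text
time_s: 7.6
tcp_pos: [0.4751, 0.2603, 0.1708]
ee_rot: [[0.275, -0.962, 0.003], [-0.962, -0.275, 0.0], [0.001, -0.003, -1.0]]
wrist_force: [0.2, 0.1, -1.4]
gripper_width: 0.18
gripper_force: 30.0
time_s: 8.1
tcp_pos: [0.475, 0.2602, 0.1678]
ee_rot: [[0.274, -0.962, 0.003], [-0.962, -0.274, 0.0], [0.001, -0.003, -1.0]]
wrist_force: [0.3, -1.0, -1.2]
gripper_width: 0.181
gripper_force: 30.0
```

Plug entering freely. Continue in small steps to contact.

```bash
python3 -m pendant '[[[0,0,1],[0,0,0]],[[0,0,1],[0,0,0]],[[0,0,1],[0,0,0]]]' | egrep 'pos|wrist'
python3 -m pendant '[[[0,0,1],[0,0,0]],[[0,0,1],[0,0,0]],[[0,0,1],[0,0,0]]]' | egrep 'pos|wrist'
```

```text
tcp_pos: [0.475, 0.2602, 0.1668]
wrist_force: [0.4, 0.4, -0.5]
tcp_pos: [0.4751, 0.2603, 0.166]
wrist_force: [0.1, -0.2, 0.7]
```

```bash
python3 -m pendant '[[[0,0,1],[0,0,0]],[[0,0,1],[0,0,0]],[[0,0,1],[0,0,0]]]' | egrep 'pos|wrist'
python3 -c "
from h import *
c=cap('wrist','w3.png')"
```

```text
tcp_pos: [0.4751, 0.2603, 0.1659]
wrist_force: [-1.7, -0.6, 5.9]
```

View pics/w3.png

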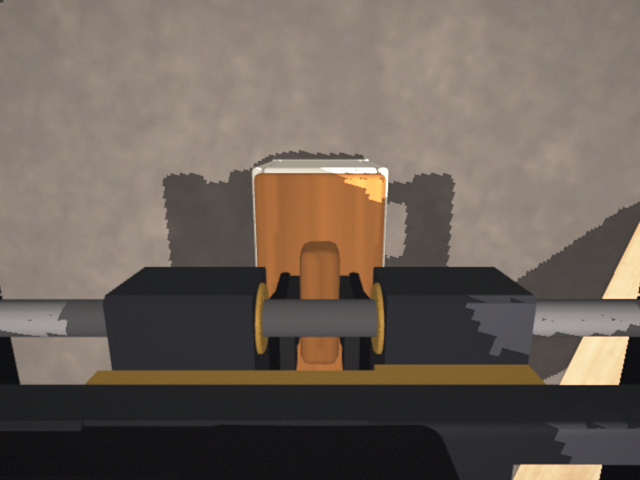

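The plate sits flush on the rim: lid edges at columns 256–386, with an even white rim round them. Contact came at z = 0.166 as predicted. I release.

```bash
python3 -m pendant '[[[0,0,-1],[0,0,0]],[[0,0,-1],[0,0,0]],[[0,0,-1],[0,0,0]],[[0,0,-1],[0,0,0]],[[0,0,-1],[0,0,0]],[[0,0,-1],[0,0,0]],[[0,0,-1],[0,0,0]],[[0,0,-1],[0,0,0]],[[0,0,-1],[0,0,0]],[[0,0,-1],[0,0,0]]]' 1
python3 - <<'E'
from h import *
c=cap('wrist','w4.png'); H=hsv(c); z=.092
m=(H[...,0]>3)&(H[...,0]<20)&(H[...,1]>110)&(H[...,2]>60)
K=blob(m,(320,220)); print('front row',K[:,1].min(),[ (K[abs(K[:,1]-y)<1][:,0].min(),K[abs(K[:,1]-y)<1][:,0].max()) for y in (190,220,250)])
go(.475,.260,.122,195.9)
E
```

```text
time_s: 10.05
tcp_pos: [0.475, 0.2602, 0.1658]
ee_rot: [[0.274, -0.962, 0.003], [-0.962, -0.274, 0.0], [0.001, -0.003, -1.0]]
wrist_force: [0.3, 0.2, -0.8]
gripper_width: 0.966
gripper_force: 0.0
front row 173.0 [(np.float64(254.0), np.float64(384.0)), (np.float64(255.0), np.float64(383.0)), (np.float64(257.0), np.float64(381.0))]
t 10.1 shift [ 0.2  0.2 43.8] rot [-0.0031 -0.0008  0.0005] F [-0.2  0.6  0.2] w 0.9851160408306951 0.0
```

View pics/w4.png

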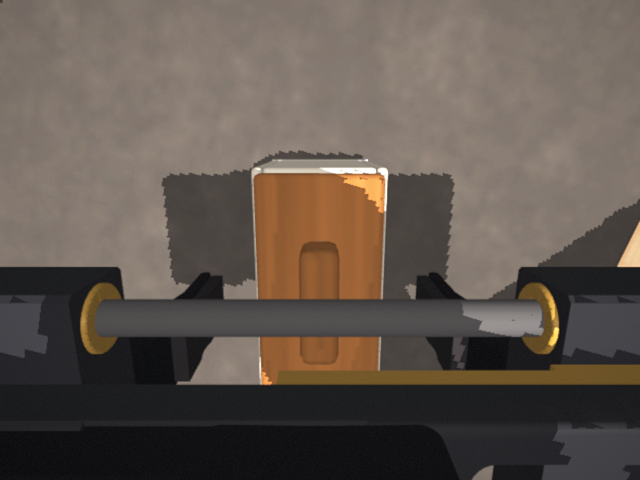

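The lid lies flush on the rim at columns 254–384 with the fingers open and clear on both sides. I descend and grip the box.

```bash
python3 -m pendant '[[[0,0,0],[0,0,0]],[[0,0,0],[0,0,0]],[[0,0,10],[0,0,0]],[[0,0,22],[0,0,0]],[[0,0,34],[0,0,0]],[[0,0,40],[0,0,0]],[[0,0,44],[0,0,0]],[[0,0,44],[0,0,0]],[[0,0,44],[0,0,0]],[[0,0,44],[0,0,0]]]' | egrep 'pos|force|width'
python3 -m pendant '[[[0,0,0],[0,0,0]],[[0,0,0],[0,0,0]],[[0,0,0],[0,0,0]],[[0,0,0],[0,0,0]],[[0,0,0],[0,0,0]],[[0,0,0],[0,0,0]],[[0,0,0],[0,0,0]],[[0,0,0],[0,0,0]],[[0,0,0],[0,0,0]],[[0,0,0],[0,0,0]]]' 0
```

```text
tcp_pos: [0.4754, 0.2605, 0.1222]
wrist_force: [0.9, 0.0, 0.2]
gripper_width: 1.001
gripper_force: 0.0
time_s: 12.1
tcp_pos: [0.4752, 0.2603, 0.1219]
ee_rot: [[0.274, -0.962, 0.003], [-0.962, -0.274, 0.0], [0.001, -0.003, -1.0]]
wrist_force: [-0.2, -0.5, 2.1]
gripper_width: 0.685
gripper_force: 30.0
```

Opening is 59.6 mm, so the box is gripped. I lift slowly by 150 mm.

```bash
python3 -m pendant '[[[0,0,-3],[0,0,0]],[[0,0,-8],[0,0,0]],[[0,0,-16],[0,0,0]],[[0,0,-26],[0,0,0]],[[0,0,-36],[0,0,0]],[[0,0,-46],[0,0,0]],[[0,0,-56],[0,0,0]],[[0,0,-66],[0,0,0]],[[0,0,-73],[0,0,0]],[[0,0,-76],[0,0,0]]]' | egrep 'pos|force|width'
python3 -m pendant '[[[0,0,-5],[0,0,0]],[[0,0,-15],[0,0,0]],[[0,0,-27],[0,0,0]],[[0,0,-39],[0,0,0]],[[0,0,-51],[0,0,0]],[[0,0,-62],[0,0,0]],[[0,0,-70],[0,0,0]],[[0,0,-74],[0,0,0]],[[0,0,-75],[0,0,0]],[[0,0,-75],[0,0,0]]]' | egrep 'pos|force|width'
python3 -m pendant '[[[0,0,0],[0,0,0]],[[0,0,0],[0,0,0]],[[0,0,0],[0,0,0]],[[0,0,0],[0,0,0]],[[0,0,0],[0,0,0]]]'
python3 -c "
from h import *
cap('wrist','w5.png');c=cap('scene');cv2.imwrite('pics/s5.png',cv2.cvtColor(cv2.resize(c['frame'][200:440,150:400],None,fx=2.4,fy=2.4),cv2.COLOR_RGB2BGR))"
python3 -c "
import cv2,numpy as np
a=cv2.imread('pics/w5.png')[120:400,140:500];b=cv2.imread('pics/s5.png');b=cv2.resize(b,(400,384));a=cv2.resize(a,(400,311));a=np.vstack([a,np.zeros((73,400,3),np.uint8)]);cv2.imwrite('pics/f.png',np.hstack([a,b]))"
```

```text
tcp_pos: [0.4751, 0.2604, 0.1989]
wrist_force: [-0.2, 0.1, -4.3]
gripper_width: 0.686
gripper_force: 30.0
tcp_pos: [0.4745, 0.2601, 0.2725]
wrist_force: [-0.7, -0.2, -4.4]
gripper_width: 0.687
gripper_force: 30.0
time_s: 14.6
tcp_pos: [0.4746, 0.2602, 0.2727]
ee_rot: [[0.274, -0.962, 0.003], [-0.962, -0.274, -0.0], [0.001, -0.003, -1.0]]
wrist_force: [-0.2, -0.0, -4.6]
gripper_width: 0.683
gripper_force: 30.0
```

View pics/f.png

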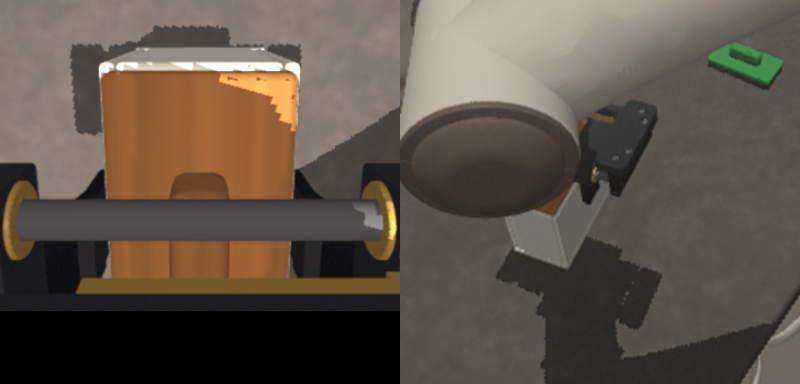

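The box is held level and clear of the worktop with the lid flush (lid front edge at row 70 in the left half). Grip is 30 N and the weight is about 4.5 N.

```bash
python3 -c "
from station import r
print(r.finish_job())"
```

```text
the job is handed in; nothing more can be done
None
```

The lid was set home on the box and released, and the job was handed in with the closed box gripped by its sides (30 N), level, its underside about 15 cm above the worktop; the hand-in gave no verdict.

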